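# Close the row of flip lids on a curved reagent holder

### The job

Run your fingertips lightly along the curved reagent holder, starting at the end where you come at the lids from behind their hinges, and fold its five open lids down one after another along the row until each lies flat shut. Do not lean hard on the holder, shove it along the bench, lift or tip it; leave the straight holder's lids open, leave everything else where it stands, and finish with the hand clear.

Things in the scene. Friction and masses are not known exactly. Their poses are not given: they have to be found in the camera images.
- curved_holder: Grey loose 0.9 kg holder, five wells on an arc; slides if pushed over about 5 N. Origin: underside below middle well 3, z up. Arc of well centres: radius 160 mm about (-160, 0) mm of this frame; wells 0.30 rad (48 mm) apart, well 1 at the +y end (+0.60 rad from the middle), well 5 at the -y end. Well blocks 52 mm wide across the arc, deck 46 mm high; foot flange 66 mm wide, 8 mm high.
- hinge1 (a point): Fixed point above the hinge of lid 1 of the curved holder, level with the shut lid's top face (50 mm above the bench). Axes are the holder's. The hinge runs across the arc, 16 mm before the centre of well 1 on its +y-end side; the shut lid lies from here 32 mm along the arc's tangent at its well, towards the -y end.
- hinge2 (a point): Fixed point above the hinge of lid 2 of the curved holder, level with the shut lid's top face (50 mm above the bench). Axes are the holder's. The hinge runs across the arc, 16 mm before the centre of well 2 on its +y-end side; the shut lid lies from here 32 mm along the arc's tangent at its well, towards the -y end.
- hinge3 (a point): Fixed point above the hinge of lid 3 of the curved holder, level with the shut lid's top face (50 mm above the bench). Axes are the holder's. The hinge runs across the arc, 16 mm before the centre of well 3 on its +y-end side; the shut lid lies from here 32 mm along the arc's tangent at its well, towards the -y end.
- hinge4 (a point): Fixed point above the hinge of lid 4 of the curved holder, level with the shut lid's top face (50 mm above the bench). Axes are the holder's. The hinge runs across the arc, 16 mm before the centre of well 4 on its +y-end side; the shut lid lies from here 32 mm along the arc's tangent at its well, towards the -y end.
- hinge5 (a point): Fixed point above the hinge of lid 5 of the curved holder, level with the shut lid's top face (50 mm above the bench). Axes are the holder's. The hinge runs across the arc, 16 mm before the centre of well 5 on its +y-end side; the shut lid lies from here 32 mm along the arc's tangent at its well, towards the -y end.
- lid1 (a joint): White flip lid 1 of the curved holder: 32 mm hinge to free edge, 36 mm wide, 4 mm thick. rad: 0 shut flat, pi/2 upright, to 1.95 leaning back to the +y end; starts at 1.35 to 1.85. Stiff hinge (0.012 N m), no spring: stays where left, does not fall shut. Pushed on its back towards the -y end it folds over its well with 2 to 4 N.
- lid2 (a joint): White flip lid 2 of the curved holder: 32 mm hinge to free edge, 36 mm wide, 4 mm thick. rad: 0 shut flat, pi/2 upright, to 1.95 leaning back to the +y end; starts at 1.35 to 1.85. Stiff hinge (0.012 N m), no spring: stays where left, does not fall shut. Pushed on its back towards the -y end it folds over its well with 2 to 4 N.
- lid3 (a joint): White flip lid 3 of the curved holder: 32 mm hinge to free edge, 36 mm wide, 4 mm thick. rad: 0 shut flat, pi/2 upright, to 1.95 leaning back to the +y end; starts at 1.35 to 1.85. Stiff hinge (0.012 N m), no spring: stays where left, does not fall shut. Pushed on its back towards the -y end it folds over its well with 2 to 4 N.
- lid4 (a joint): White flip lid 4 of the curved holder: 32 mm hinge to free edge, 36 mm wide, 4 mm thick. rad: 0 shut flat, pi/2 upright, to 1.95 leaning back to the +y end; starts at 1.35 to 1.85. Stiff hinge (0.012 N m), no spring: stays where left, does not fall shut. Pushed on its back towards the -y end it folds over its well with 2 to 4 N.
- lid5 (a joint): White flip lid 5 of the curved holder: 32 mm hinge to free edge, 36 mm wide, 4 mm thick. rad: 0 shut flat, pi/2 upright, to 1.95 leaning back to the +y end; starts at 1.35 to 1.85. Stiff hinge (0.012 N m), no spring: stays where left, does not fall shut. Pushed on its back towards the -y end it folds over its well with 2 to 4 N.
- straight_holder: A straight grey holder with three of the same white lids standing open, 66 x 156 mm, deck 46 mm high, wells 48 mm apart along its y. Origin: underside centre. Not part of the job.
- straight_lid1 (a joint): Lid 1 of the straight holder, rad, 0 = shut; stands open at 1.4 to 1.8 and is to stay so.
- straight_lid2 (a joint): Lid 2 of the straight holder, rad, 0 = shut; stands open at 1.4 to 1.8 and is to stay so.
- straight_lid3 (a joint): Lid 3 of the straight holder, rad, 0 = shut; stands open at 1.4 to 1.8 and is to stay so.
- tip_box: Blue pipette-tip box, 85 x 125 x 60 mm, loose. Origin: underside centre. Bystander; it and the straight holder stand either side of the curved holder, either way round.
- small_bottle: Small amber bottle, 32 mm diameter, 60 mm tall, loose, standing on the inner side of the curve. Origin: underside centre. Bystander.
- jar: Small white jar, 40 mm diameter, 45 mm tall, loose, standing on the outer side of the curve. Origin: underside centre. Bystander.
- beaker: Glass beaker, 80 mm diameter, 95 mm tall, loose, farther out on the -y side. Origin: underside centre. Bystander.
Things that resemble listed ones, but are neither listed nor needed, are in the scene too. What is shaped like the straight_holder but orange is not meant.

How it is judged:
By the outcome, as a careful person would: the job done as asked, in the order asked, and still so for the second after the job is handed in, with the robot touching nothing.
It also fails if it takes over 42 s, if anything falls off the work surface, if the arm or the gripper's body presses on something with over 40 N, if the wrist force passes 120 N, or if a joint passes its speed limit or range.

### The arm

A 6-joint arm with a two-finger parallel gripper is mounted at the origin on the work surface. World frame = base frame: x ahead of the robot, y to its left, z up, the work surface at z = 0. Lengths are in m, angles in rad, forces in N, time in s.
With the tool pointing down it reaches from about 0.325 to 0.9 m from the base axis. Payload 3.5 kg.
Tool frame: the origin (TCP) lies at the very end of the fingers, on their centre line; the grasp point (between the pads) lies 19 mm behind it; x points along the fingers, y is the direction in which the jaws open and shut, and the axes are right-handed (so a half turn about x gives the same grasp; the last joint's range is limited). The gripper opens to 85 mm and grips with 20 to 120 N. Pads are 22 mm wide; open, the fingers measure 114 mm over their backs; the gripper's body (76 mm by 85 mm) begins 54 mm behind the grasp point. The pads swing forward as they close: fully open they stand 13 mm farther back than shut.
Start: joints at [1.238, 0.276, -0.026, 1.268, 0, 1.467], TCP at [0.142, 0.609, 0.204] pointing down, gripper open.
Joint ranges: [-3.12, 3.12], [-0.85, 1.88], [-1.08, 1.24], [-1.95, 2.15], [-1.57, 1.53], [-3.14, 3.14]. Speed limits (rad/s): [2.57, 2.57, 3.14, 3.14, 3.14, 3.14].

### API

Orientations are given as [roll, pitch, yaw] about the fixed x, y, z axes, in that order (R = Rz(yaw) Ry(pitch) Rx(roll)).
In Python, from workcell import get_state, capture, get_calibration, sign_off gives the robot as it stands.
- The arm moves only by the tool move_arm, never from a script. Its argument "rows" is a list of rows, each a list of 6 numbers: the shift along the tool's x, y, z normalised to -1 to 1, where 1 is 20 cm, then the turn, a rotation vector about the tool's x, y, z normalised to -1 to 1, where 1 is 180 degrees. A call has 1 to 20 rows; each row shifts and turns the commanded pose from where the row before left it, along the tool's axes as they then stand; what a row does not reach is not made up. A row lasts 1/12 s, in which the tool goes at most 41.7 mm and 7.16 degrees, less where a joint would pass 70% of its speed; a pose out of reach is approached as far as the arm can. A call with a number of a shift or a turn outside -1 to 1 is refused whole. A call with a gripper value outside its range is refused whole. "claw" is the closure, from -1 (fully open) to 1 (shut), so that 0 is half open, set as the call begins (left out, the last holds). The fingers move at their own pace and stop on an object; the grip force is fixed at half the most. Time passes only in rows, so rows that do not move let the fingers close. It gives the time, the measured TCP pose, the force and the opening at its end, in the units of the state.
- get_state(): the state, without advancing time (a new reading comes with each control period).
- capture(name): name is "side" or "top"; returns the picture (384x512x3 uint8, red, green, blue); there is no depth.
- get_calibration(name): a dict with "fov_y" (degrees; the focal length in pixels is half the picture's height over the tangent of half this angle, whatever the lens; pixels are square), "cx", "cy" (the principal point, pixels), "extrinsics" (4x4, takes a point from camera to world coordinates). Camera axes: x right, y up, looking along -z (the intrinsics and any distortion apply to the point x, -y, -z); pixel columns grow to the right and rows downward; lengths in m; the calibration is good to about 2 mm. A picture is of the moment at which its call begins. get_calibration takes no time and is no camera call.
- sign_off(): hands the job in, once; it reports no verdict.
The state is a dict: "clock": time; "joint_pos": joint angles; "joint_vel": joint speeds; "joint_efforts": joint torques, N m; "tcp_pos": TCP position; "orientation": TCP orientation; "contact_force": force on the tool from outside, world axes, zero at the start; "wrist_torque": the same for the moment, N m; "grip_width": finger opening in m.
Only numpy, scipy, OpenCV 4.12 (cv2) and the standard library are available. Lean on these libraries where they do the work, as an engineer would, in place of code of your own. Each camera call takes 0.05 s, during which the arm holds its last target.

## Working session

There is one attempt and no reset: what is moved stays moved. The work goes in short steps, Python scripts to look and compute and a tool call to move; the robot and the scene stay as the last step left them, time stands still between calls to the robot, and variables do not carry over. Pictures are saved under pics/ and viewed, and the job is handed in when it is done.

Besides the shell and the picture viewer there is one more tool, called after "Call:" by a JSON object that holds its "fn" and its "kwargs", one argument or row to a line. move_arm: Moves the arm, as the interface text tells. Its arguments: {"type":"object","properties":{"rows":{"type":"array","items":{"type":"array","items":{"type":"number"}}},"claw":{"type":"number"}},"required":["rows"]}

```bash
ls; mkdir -p pics; python3 - <<'E'
from workcell import *
import cv2,json
for n in("side","top"):
    im=capture(n); cv2.imwrite(f"pics/{n}0.png",cv2.cvtColor(im,cv2.COLOR_RGB2BGR))
    print(n,get_calibration(n))
print(get_state())
E
```

```text
pics
side {'fov_y': 55.4524767839901, 'cx': 252.77476712778886, 'cy': 184.76323523452382, 'extrinsics': array([[ 0.84415897,  0.23702421, -0.48084837,  0.04694543],
       [-0.53549418,  0.41519397, -0.73543182, -0.66763402],
       [ 0.02533019,  0.87831287,  0.4774148 ,  0.52710409],
       [ 0.        ,  0.        ,  0.        ,  1.        ]])}
top {'fov_y': 57.401570604569415, 'cx': 261.1604723632566, 'cy': 191.96895703160456, 'extrinsics': array([[-0.0035062 ,  0.99440449, -0.10558134,  0.39209001],
       [-0.99999136, -0.00325082,  0.00259078,  0.02119014],
       [ 0.00223306,  0.10558951,  0.9944073 ,  1.09465409],
       [ 0.        ,  0.        ,  0.        ,  1.        ]])}
{'clock': 0.1, 'joint_pos': array([ 1.23758936e+00,  2.77099164e-01, -2.77370188e-02,  1.26800970e+00,
        3.41754774e-05,  1.46738328e+00]), 'joint_vel': array([ 0.00023272, -0.00020816,  0.00185833, -0.0001145 ,  0.00010782,
        0.00027614]), 'joint_efforts': array([-1.45866848e-04, -4.46709001e+01,  2.96128500e+01,  8.50009674e-03,
       -1.39529234e-04,  4.22088604e-06]), 'tcp_pos': array([0.14211767, 0.60784734, 0.20284852]), 'orientation': array([-1.69088235,  1.56874648, -1.9206763 ]), 'contact_force': array([ 0.09118127, -0.22610577, -0.10672124]), 'wrist_torque': array([-0.06280874, -0.03843123, -0.02470778]), 'grip_width': 0.08515474826126829}
```

View pics/side0.png

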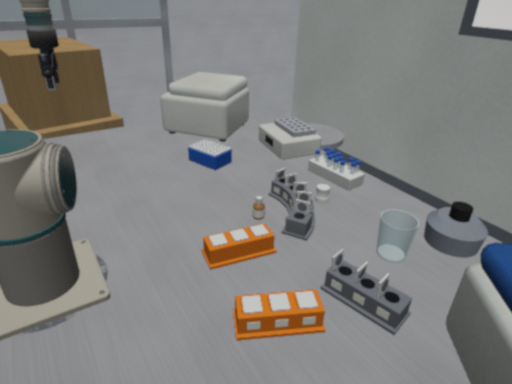

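View pics/top0.png

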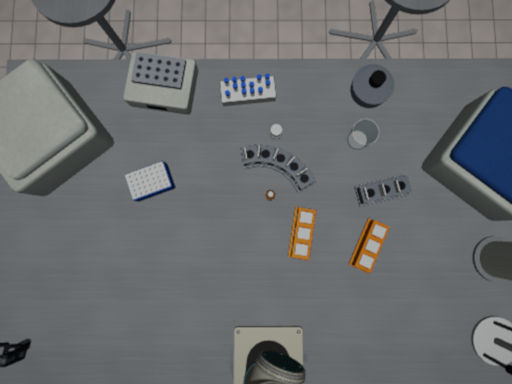

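```bash
python3 - <<'E'
import cv2
t=cv2.imread("pics/top0.png")[130:205,230:330]; s=cv2.imread("pics/side0.png")[160:245,245:345]
cv2.imwrite("pics/topc.png",cv2.resize(t,None,fx=8,fy=8,interpolation=cv2.INTER_CUBIC)[:600])
cv2.imwrite("pics/sidec.png",cv2.resize(s,None,fx=7,fy=7,interpolation=cv2.INTER_CUBIC)[:600])
from workcell import *
print(get_calibration("top").keys())
E
```

```text
dict_keys(['fov_y', 'cx', 'cy', 'extrinsics'])
```

View pics/topc.png

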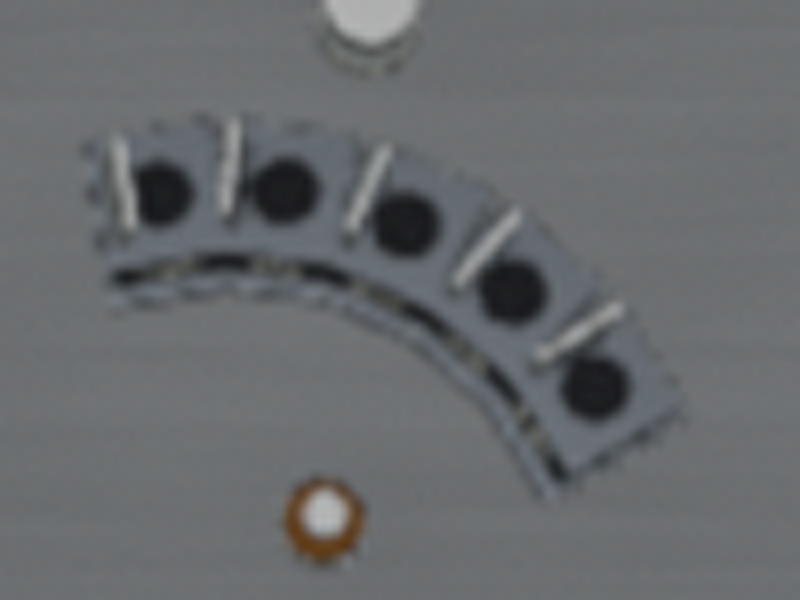

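View pics/sidec.png

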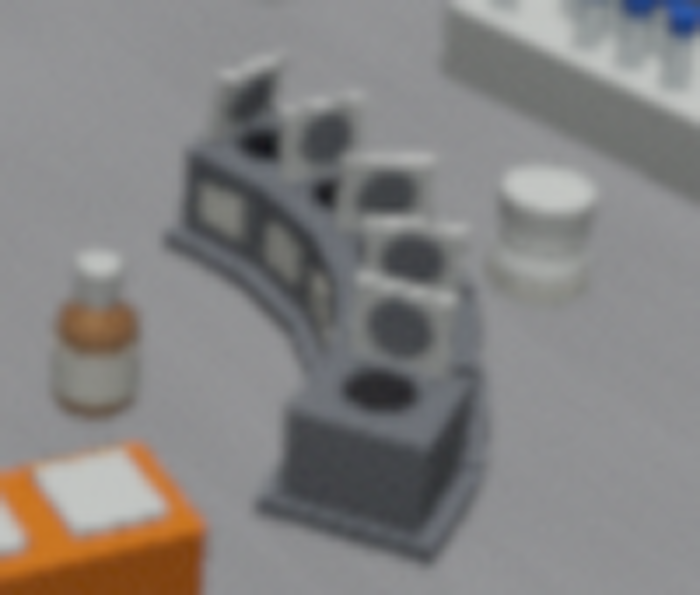

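```bash
cat > h.py <<'E'
import numpy as np, cv2
from workcell import *
def cam(n):
    c=get_calibration(n); f=(384/2)/np.tan(np.radians(c["fov_y"]/2)); return f,c["cx"],c["cy"],np.array(c["extrinsics"])
def ray(n,uv):
    f,cx,cy,T=cam(n); u,v=uv; d=T[:3,:3]@np.array([(u-cx)/f,-(v-cy)/f,-1]); return T[:3,3],d/np.linalg.norm(d)
def onz(n,uv,z):
    o,d=ray(n,uv); return o+d*(z-o[2])/d[2]
def proj(n,P):
    f,cx,cy,T=cam(n); p=T[:3,:3].T@(np.array(P)-T[:3,3]); return np.array([cx+f*p[0]/-p[2],cy-f*p[1]/-p[2]])
def tri(a,b):
    o1,d1=ray("top",a);o2,d2=ray("side",b)
    A=np.array([d1,-d2]).T; s,*_=np.linalg.lstsq(A,o2-o1,rcond=None)
    p,q=o1+s[0]*d1,o2+s[1]*d2; return (p+q)/2,np.linalg.norm(p-q)
E
python3 - <<'E'
from h import *
from scipy.optimize import least_squares
t=cv2.imread("pics/top0.png"); g=cv2.cvtColor(t,cv2.COLOR_BGR2GRAY)
x0,y0=230,130; S=8
c=cv2.resize(g[y0:205,x0:330],None,fx=S,fy=S,interpolation=cv2.INTER_CUBIC)
m=(c<62).astype(np.uint8)
n,l,st,ce=cv2.connectedComponentsWithStats(m)
pts=[]
for i in range(1,n):
    if st[i,4]>1500:
        px=(ce[i]+.5)/S-.5+[x0,y0]; print(px,st[i]); 
        if 0.7<st[i,2]/st[i,3]<1.4 and st[i,4]<6000: pts.append(px)
pts=sorted(pts,key=lambda p:p[0]); W=np.array([onz("top",p,.046)[:2] for p in pts]); print(W)
a=np.array([.6,.3,0,-.3,-.6])
def model(q):
    lx=-.16+.16*np.cos(a); ly=.16*np.sin(a); cs,sn=np.cos(q[2]),np.sin(q[2])
    return np.c_[q[0]+cs*lx-sn*ly,q[1]+sn*lx+cs*ly]
r=least_squares(lambda q:(model(q)-W).ravel(),[W[2,0],W[2,1],0]); print(r.x,(model(r.x)-W)*1000)
# side: dark wells
s=cv2.cvtColor(cv2.imread("pics/side0.png"),cv2.COLOR_BGR2GRAY)
for w in model(r.x): print("side pred well",proj("side",[*w,.046]),"top",proj("top",[*w,.046]))
c=cv2.resize(s[160:245,245:345],None,fx=S,fy=S,interpolation=cv2.INTER_CUBIC)
n,l,st,ce=cv2.connectedComponentsWithStats((c<60).astype(np.uint8))
for i in range(1,n):
    if st[i,4]>400: print("side",(ce[i]+.5)/S-.5+[245,160],st[i])
E
```

```text
[264.71500275 153.40332783] [ 239  159   80   64 3636]
[249.87692614 153.74537283] [ 135  162   58   65 2823]
[280.15937045 157.59426856] [ 371  194   68   63 3435]
[293.51319505 165.96316609] [ 478  258   68   67 3453]
[303.74792604 177.73354893] [ 562  348   66   72 3556]
[[ 0.6204769   0.05237382]
 [ 0.62139942  0.00722883]
 [ 0.60829813 -0.03965033]
 [ 0.58239304 -0.07990119]
 [ 0.54625673 -0.11034892]]
[ 0.60855093 -0.03985205 -0.42537165] [[-0.10104935  1.59836385]
 [ 0.15404475 -1.06233854]
 [ 0.25280323 -0.20171668]
 [ 0.13668418 -0.07154043]
 [-0.44248281 -0.2627682 ]]
side pred well [282.90664207 180.192714  ] top [249.35147193 153.77958159]
side pred well [293.64731774 187.17273883] top [265.06389251 153.3525372 ]
side pred well [300.54454924 195.70390868] top [280.22496453 157.51221538]
side pred well [302.53633565 205.27297952] top [293.53618965 165.91861378]
side pred well [298.7503248  215.11155095] top [303.83727462 177.87830443]
side [280.57325581 174.03517442] [274 100  27  31 430]
side [281.80318575 180.13930886] [277 151  39  29 926]
side [298.90335227 215.41414773] [ 398  427   73   40 2200]
side [307.42939447 226.44775111] [ 481  485   43  100 1573]
```

```bash
cat >> h.py <<'E'
from scipy.spatial.transform import Rotation as Ro
H=np.array([.60855,-.03985,-.42537])
AL=np.array([.6,.3,0,-.3,-.6])
def well(i,s=0,rad=0):  # s: distance past the hinge of lid i along tangent; rad outward
    a=AL[i-1]+H[2]; c=H[:2]-.16*np.array([np.cos(H[2]),np.sin(H[2])])
    r=np.array([np.cos(a),np.sin(a)]); t=np.array([np.sin(a),-np.cos(a)])
    return c+(.16+rad)*r+(s-.016)*t, r, t
def Rt():
    return Ro.from_euler('xyz',get_state()["orientation"]).as_matrix()
E
python3 - <<'E'
from h import *
R=Rt(); print(R.round(3)); st=get_state()
for i in range(1,6):
    p,r,t=well(i,0); print(i,p.round(4),"radial",r.round(3),"tan",t.round(3),"ang radial",np.arctan2(r[1],r[0]).round(3))
print("tool y ang",np.arctan2(R[1,1],R[0,1]),"z ang",np.arctan2(R[1,2],R[0,2]))
# lid top edges: lines bright in top; end corners guess from crop /8
for nm,a,b in [("l1",(119,135),(131,230)),("l2",(235,118),(228,215)),("l3",(387,147),(350,235)),("l4",(519,210),(458,287)),("l5",(620,305),(538,360))]:
    A=[onz("top",np.array(q)/8-.44+[230,130],.079) for q in (a,b)]
    i=int(nm[1]); p,r,t=well(i,0); m=(A[0]+A[1])[:2]/2-p
    print(nm,"s of tip mm",(m@t*1000).round(1),"rad",(m@r*1000).round(1), "theta",np.arccos(m@t/.032).round(2))
E
```

```text
[[-0.001  0.228  0.974]
 [-0.002  0.974 -0.228]
 [-1.    -0.002 -0.   ]]
1 [0.6176 0.0697] radial [0.985 0.174] tan [ 0.174 -0.985] ang radial 0.175
2 [0.6236 0.022 ] radial [ 0.992 -0.125] tan [-0.125 -0.992] ang radial -0.125
3 [ 0.6152 -0.0253] radial [ 0.911 -0.413] tan [-0.413 -0.911] ang radial -0.425
4 [ 0.5931 -0.068 ] radial [ 0.748 -0.663] tan [-0.663 -0.748] ang radial -0.725
5 [ 0.5595 -0.1023] radial [ 0.519 -0.855] tan [-0.855 -0.519] ang radial -1.025
tool y ang 1.3410026283890286 z ang -0.2297941981545921
l1 s of tip mm 4.4 rad -0.9 theta 1.43
l2 s of tip mm -3.9 rad -0.7 theta 1.69
l3 s of tip mm -0.2 rad -1.4 theta 1.58
l4 s of tip mm 0.8 rad -0.3 theta 1.54
l5 s of tip mm -1.9 rad -0.1 theta 1.63
```

```bash
cat >> h.py <<'E'
def plan(wps):
    """wps: list of (x,y,z,yang,nrows); straight-line to each in n rows; tool down. prints rows (rounded)"""
    st=get_state(); R=Rt(); p=st["tcp_pos"].copy(); ya=np.arctan2(R[1,1],R[0,1])
    out=[]
    for x,y,z,yt,n in wps:
        for k in range(n):
            m=n-k
            d=(np.array([x,y,z])-p)/m; dy=((yt-ya+np.pi)%(2*np.pi)-np.pi)/m
            Y=np.array([np.cos(ya),np.sin(ya),0]);X=np.array([0,0,-1.]);Z=np.cross(X,Y)
            row=[round(float(d@a)/.2,4) for a in (X,Y,Z)]+[round(-dy/np.pi,4),0,0]
            if np.linalg.norm(row[:3])>.2083 or abs(row[3])>.0397: print("TOO FAST",row)
            p=p+.2*(row[0]*X+row[1]*Y+row[2]*Z); ya-=row[3]*np.pi
            out.append(row)
    print("end",p.round(4),round(ya,4),len(out)); print(str(out).replace(" ",""))
def lw(i,s,z,n,rad=0):
    p,r,t=well(i,s,rad); return (p[0],p[1],z,np.arctan2(r[1],r[0]),n)
def fold(i,r0=.022,r1=.028,n=10,z0=.050,th0=1.45,th1=0.0,half=.011):
    w=[]
    for k in range(1,n+1):
        f=k/n; th=th0+(th1-th0)*f; r=r0+(r1-r0)*f
        w.append(lw(i,r*np.cos(th)-half,z0+r*np.sin(th),1))
    return w
E
python3 - <<'E'
from h import *
plan([lw(1,-.045,.2,20)])
E
```

```text
end [0.6098 0.114  0.2   ] 0.1745 20
[[0.0007,-0.0936,0.142,np.float64(0.0186),0,0],[0.0007,-0.0851,0.1472,np.float64(0.0186),0,0],[0.0007,-0.0764,0.1519,np.float64(0.0186),0,0],[0.0007,-0.0674,0.1561,np.float64(0.0186),0,0],[0.0007,-0.0581,0.1598,np.float64(0.0186),0,0],[0.0007,-0.0487,0.1629,np.float64(0.0186),0,0],[0.0007,-0.0391,0.1655,np.float64(0.0185),0,0],[0.0007,-0.0295,0.1674,np.float64(0.0186),0,0],[0.0007,-0.0196,0.1689,np.float64(0.0185),0,0],[0.0007,-0.0098,0.1697,np.float64(0.0186),0,0],[0.0007,0.0002,0.17,np.float64(0.0185),0,0],[0.0007,0.01,0.1697,np.float64(0.0186),0,0],[0.0007,0.0199,0.1689,np.float64(0.0185),0,0],[0.0007,0.0297,0.1674,np.float64(0.0186),0,0],[0.0007,0.0394,0.1654,np.float64(0.0185),0,0],[0.0007,0.049,0.1628,np.float64(0.0186),0,0],[0.0008,0.0584,0.1597,np.float64(0.0185),0,0],[0.0007,0.0676,0.156,np.float64(0.0186),0,0],[0.0008,0.0765,0.1518,np.float64(0.0185),0,0],[0.0007,0.0853,0.1472,np.float64(0.0186),0,0]]
```

Things that could be mistaken for the target, by top-view pixel:
- Grey straight holder (382,190), which is to be left alone
- Orange straight racks (302,233) and (370,245), which are decoys
- White tube rack (248,90)

The target is the only curved grey rack, at (281,158). The close crop confirms five open lids, each hinged on its left (+y) side, and well 1 at (250,154). The side view agrees on the 46 mm deck height to within 0.3 px.

Call:
{"fn": "move_arm", "kwargs": {
  "rows": [
    [0.001, -0.094, 0.142, 0.0186, 0, 0],
    [0.001, -0.085, 0.147, 0.0186, 0, 0],
    [0.001, -0.076, 0.152, 0.0186, 0, 0],
    [0, -0.067, 0.156, 0.0186, 0, 0],
    [0.001, -0.058, 0.16, 0.0186, 0, 0],
    [0.001, -0.049, 0.163, 0.0186, 0, 0],
    [0.001, -0.039, 0.165, 0.0185, 0, 0],
    [0, -0.03, 0.167, 0.0186, 0, 0],
    [0.001, -0.02, 0.169, 0.0185, 0, 0],
    [0.001, -0.01, 0.17, 0.0186, 0, 0],
    [0.001, 0, 0.17, 0.0185, 0, 0],
    [0, 0.01, 0.17, 0.0186, 0, 0],
    [0.001, 0.02, 0.169, 0.0185, 0, 0],
    [0.001, 0.03, 0.167, 0.0186, 0, 0],
    [0.001, 0.039, 0.165, 0.0185, 0, 0],
    [0, 0.049, 0.163, 0.0186, 0, 0],
    [0.001, 0.058, 0.16, 0.0185, 0, 0],
    [0.001, 0.068, 0.156, 0.0186, 0, 0],
    [0.001, 0.076, 0.152, 0.0185, 0, 0],
    [0.001, 0.085, 0.147, 0.0186, 0, 0]
  ],
  "claw": 1
}}

```text
clock: 1.77
tcp_pos: [0.6102, 0.1131, 0.2001]
orientation: [-1.765, 1.57, 3.119]
contact_force: [0.0, 1.2, -0.4]
grip_width: 0.0002
```

```bash
sed -i 's/-dy\/np.pi,4)/-float(dy)\/np.pi,4)/; s/\/.2,4)/\/.2,3)/' h.py; python3 - <<'E'
from h import *
st=get_state(); R=Rt(); print(st["clock"],st["tcp_pos"],st["joint_pos"],st["contact_force"],st["grip_width"],np.arctan2(R[1,1],R[0,1]),R[:,0])
plan([lw(1,-.045,.085,4),lw(1,-.03,.072,4)])
E
```

```text
1.7667 [0.61020645 0.11311106 0.20010488] [ 7.91101875e-02  2.71317562e-01 -4.11600616e-02  1.25936728e+00
  1.06987791e-04  1.47848404e+00] [ 0.00549116  1.23275496 -0.36748868] 0.00016217549988520698 0.1714225217219778 [-1.05374966e-03  2.37867782e-05 -9.99999445e-01]
end [0.6124 0.0993 0.0719] 0.1746 8
[[0.144,-0.0,-0.001,-0.0003,0,0],[0.144,-0.0,-0.001,-0.0002,0,0],[0.144,-0.001,-0.001,-0.0003,0,0],[0.144,-0.0,-0.002,-0.0002,0,0],[0.016,-0.0,0.019,-0.0,0,0],[0.016,-0.0,0.019,-0.0,0,0],[0.016,-0.0,0.019,-0.0,0,0],[0.017,-0.0,0.018,-0.0,0,0]]
```

Call:
{"fn": "move_arm", "kwargs": {
  "rows": [
    [0.144, 0, -0.002, 0, 0, 0],
    [0.144, 0, -0.002, 0, 0, 0],
    [0.144, 0, -0.002, 0, 0, 0],
    [0.144, 0, 0, 0, 0, 0],
    [0.016, 0, 0.019, 0, 0, 0],
    [0.016, 0, 0.019, 0, 0, 0],
    [0.016, 0, 0.019, 0, 0, 0],
    [0.016, 0, 0.018, 0, 0, 0],
    [0, 0, 0, 0, 0, 0],
    [0, 0, 0, 0, 0, 0]
  ]
}}

```text
clock: 2.6
tcp_pos: [0.6133, 0.1008, 0.0742]
orientation: [1.496, 1.568, 0.099]
contact_force: [-0.1, 0.5, 0.1]
grip_width: 0.0
```

```bash
cat > snap.py <<'E'
from h import *
import sys
k=sys.argv[1]
s=cv2.cvtColor(capture("side"),cv2.COLOR_RGB2BGR)[110:245,225:345]; t=cv2.cvtColor(capture("top"),cv2.COLOR_RGB2BGR)[125:205,225:325]
a=cv2.resize(s,None,fx=4.4,fy=4.4,interpolation=cv2.INTER_CUBIC)
b=cv2.resize(t,None,fx=2.6,fy=2.6,interpolation=cv2.INTER_CUBIC)
o=np.zeros((a.shape[0],a.shape[1]+b.shape[1],3),np.uint8); o[:a.shape[0],:a.shape[1]]=a; o[:b.shape[0],a.shape[1]:]=b
cv2.imwrite(f"pics/{k}.png",o)
E
python3 snap.py m1; python3 - <<'E'
from h import *
st=get_state(); R=Rt(); print(st["clock"],st["tcp_pos"],st["contact_force"],np.arctan2(R[1,1],R[0,1]))
print(proj("side",st["tcp_pos"]))
p,r,t=well(1,0); d=st["tcp_pos"][:2]-p; print("s,rad",d@t,d@r)
E
```

```text
2.7 [0.61299829 0.10107857 0.0739717 ] [0.5969304  0.1512287  1.34084298] 0.1744791705732571
[271.74233067 165.58024461]
s,rad -0.031669509550663714 0.0009197969014647641
```

View pics/m1.png

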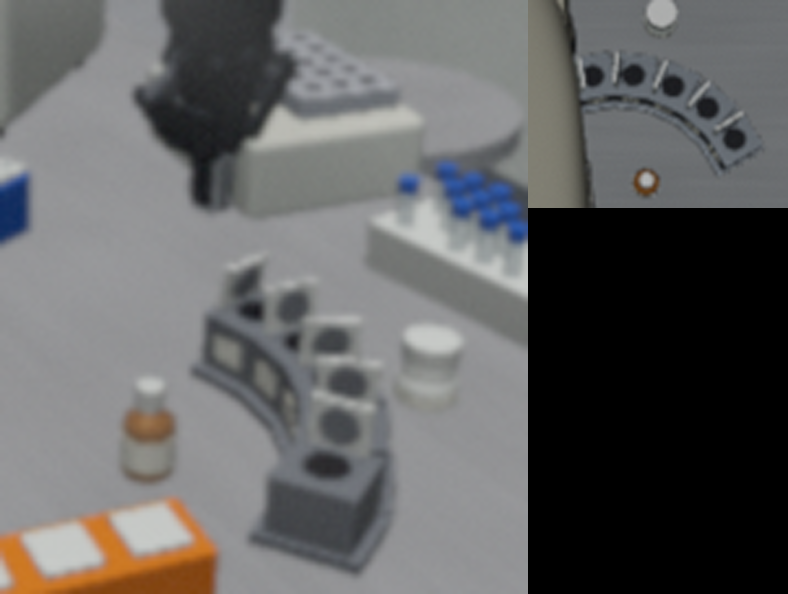

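```bash
python3 - <<'E'
from h import *
s=cv2.cvtColor(capture("side"),cv2.COLOR_RGB2BGR); cv2.imwrite("pics/full2.png",s)
c=cv2.resize(s[120:190,245:325],None,fx=10,fy=10,interpolation=cv2.INTER_CUBIC)[:600]
cv2.imwrite("pics/z2.png",c)
t=cv2.cvtColor(capture("top"),cv2.COLOR_RGB2BGR); cv2.imwrite("pics/top2.png",t)
print(get_state()["tcp_pos"],get_state()["joint_pos"])
E
```

```text
[0.61262147 0.10116702 0.07354669] [ 5.95800143e-02  3.61793666e-01 -1.98097158e-01  1.00951682e+00
  2.85915093e-05  1.45569104e+00]
```

View pics/z2.png

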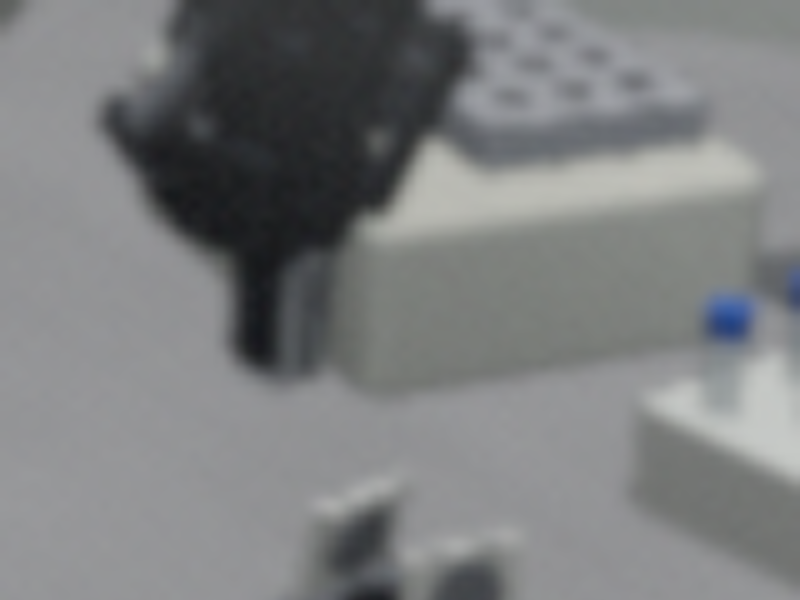

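View pics/top2.png

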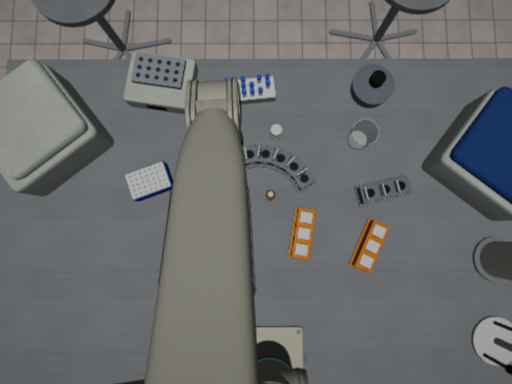

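```bash
python3 - <<'E'
from h import *
for P in ([.142,.609,.204],[.142,.609,.217],[.142,.609,.23],): print(proj("side",P),proj("top",P))
s=cv2.imread("pics/side0.png")
a=cv2.resize(s[30:105,10:90],None,fx=6,fy=6,interpolation=cv2.INTER_CUBIC)
z=cv2.imread("pics/full2.png")[130:185,250:300].astype(float)
z=np.clip((z-z.mean())*2.5+128,0,255).astype(np.uint8); b=cv2.resize(z,None,fx=6,fy=6,interpolation=cv2.INTER_NEAREST)
o=np.zeros((450,800,3),np.uint8); o[:,:480]=a; o[:330,490:790]=b; cv2.imwrite("pics/z3.png",o)
p=get_state()["tcp_pos"]
for dz in (0,.073,.019): print(dz,proj("side",p+[0,0,dz]))
E
```

```text
[56.60353054 98.54338609] [ 20.38551842 332.87500112]
[55.63479146 94.38834952] [ 16.71326132 334.46133485]
[54.65537725 90.18752602] [ 12.92687298 336.09697075]
0 [271.61036585 165.72943379]
0.073 [272.91733886 142.09537674]
0.019 [271.94214375 159.72987763]
```

View pics/z3.png

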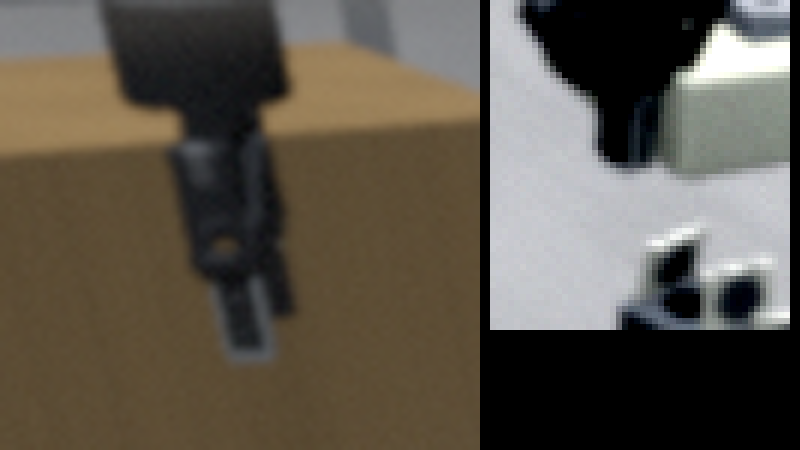

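```bash
python3 - <<'E'
from h import *
print("base",proj("top",[0,0,0]),proj("top",[0.1,0.1,0.02]),proj("side",[0,0,0]))
t=cv2.imread("pics/top0.png"); a=cv2.resize(t[320:384,0:70],None,fx=6,fy=6,interpolation=cv2.INTER_CUBIC)
b=cv2.resize(t[310:384,220:320],None,fx=4,fy=4,interpolation=cv2.INTER_CUBIC)
o=np.zeros((400,800,3),np.uint8); o[:384,:420]=a[:384]; o[:296,400:800]=b; cv2.imwrite("pics/z4.png",o)
E
```

```text
base [267.89836734 361.2215002 ] [234.05994864 328.57334263] [ 44.52683721 284.64827926]
```

View pics/z4.png

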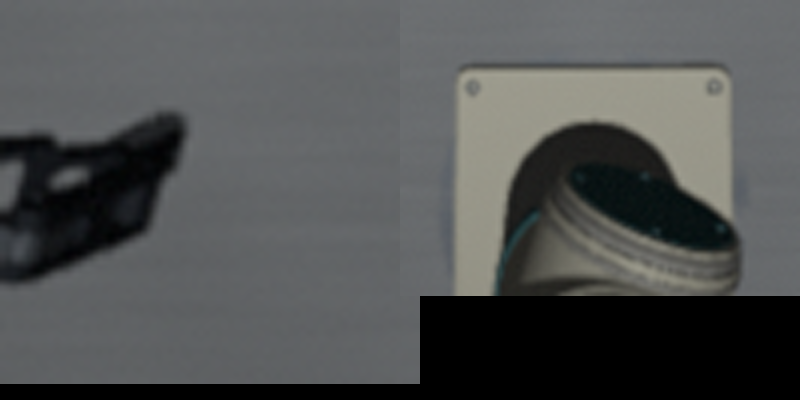

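Call:
{"fn": "move_arm", "kwargs": {
  "rows": [
    [0, 0, -0.05, 0, 0, 0],
    [0, 0, -0.05, 0, 0, 0],
    [0.085, 0, 0, 0, 0, 0],
    [0.085, 0, 0, 0, 0, 0],
    [0.085, 0, 0, 0, 0, 0],
    [0.08, 0, 0, 0, 0, 0],
    [0, 0, 0, 0, 0, 0],
    [0, 0, 0, 0, 0, 0]
  ]
}}

```text
clock: 3.47
tcp_pos: [0.6071, 0.1216, 0.0048]
orientation: [-1.74, 1.568, -3.135]
contact_force: [0.5, -0.5, 1.3]
grip_width: 0.0003
```

```bash
python3 snap.py m3; python3 - <<'E'
from h import *
st=get_state(); print(st["clock"],st["tcp_pos"],st["contact_force"])
for dz in (0,.025): print(proj("side",st["tcp_pos"]+[0,0,dz]), 4.4*(proj("side",st["tcp_pos"]+[0,0,dz])-[225,110]))
E
```

```text
3.5667 [0.60934292 0.12138178 0.00669293] [0.3441179  0.33154212 0.50055034]
[265.75542558 183.49612464] [179.32387257 323.3829484 ]
[266.11069827 176.10445969] [180.88707239 290.85962264]
```

View pics/m3.png

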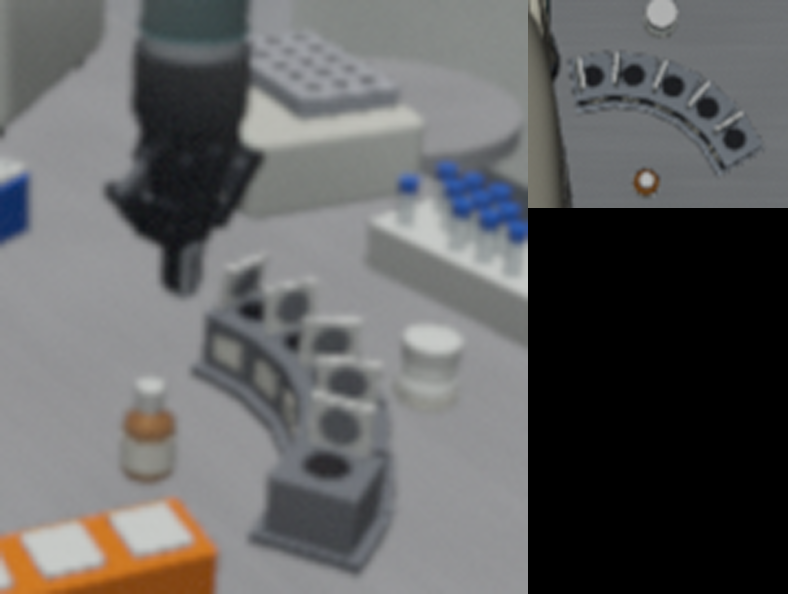

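Call:
{"fn": "move_arm", "kwargs": {
  "rows": [
    [0.01, 0, 0, 0, 0, 0],
    [0.01, 0, 0, 0, 0, 0],
    [0.01, 0, 0, 0, 0, 0],
    [0.01, 0, 0, 0, 0, 0],
    [0, 0, 0, 0, 0, 0]
  ]
}}

```text
clock: 3.98
tcp_pos: [0.6083, 0.1206, -0.0026]
orientation: [-1.65, 1.57, -3.046]
contact_force: [-0.5, 0.2, -1.1]
grip_width: 0.0001
```

Call:
{"fn": "move_arm", "kwargs": {
  "rows": [
    [0.01, 0, 0, 0, 0, 0],
    [0.01, 0, 0, 0, 0, 0],
    [0.01, 0, 0, 0, 0, 0],
    [0.01, 0, 0, 0, 0, 0],
    [0, 0, 0, 0, 0, 0]
  ]
}}

```text
clock: 4.4
tcp_pos: [0.6081, 0.1206, -0.0109]
orientation: [-1.646, 1.57, -3.043]
contact_force: [-0.8, 0.7, -0.2]
grip_width: -0.0002
```

Call:
{"fn": "move_arm", "kwargs": {
  "rows": [
    [0.01, 0, 0, 0, 0, 0],
    [0.01, 0, 0, 0, 0, 0],
    [0.01, 0, 0, 0, 0, 0],
    [0.01, 0, 0, 0, 0, 0],
    [0, 0, 0, 0, 0, 0]
  ]
}}

```text
clock: 4.82
tcp_pos: [0.6081, 0.1207, -0.0189]
orientation: [-1.638, 1.57, -3.034]
contact_force: [0.6, -0.0, 1.0]
grip_width: 0.0002
```

Call:
{"fn": "move_arm", "kwargs": {
  "rows": [
    [0.01, 0, 0, 0, 0, 0],
    [0, 0, 0, 0, 0, 0]
  ]
}}

```text
clock: 4.98
tcp_pos: [0.6084, 0.1207, -0.0206]
orientation: [-1.627, 1.57, -3.023]
contact_force: [0.2, -0.0, 1.0]
grip_width: 0.0001
```

Call:
{"fn": "move_arm", "kwargs": {
  "rows": [
    [0.01, 0, 0, 0, 0, 0],
    [0, 0, 0, 0, 0, 0]
  ]
}}

```text
clock: 5.15
tcp_pos: [0.6084, 0.1207, -0.0226]
orientation: [-1.651, 1.57, -3.048]
contact_force: [-0.2, 0.2, -0.5]
grip_width: 0.0001
```

Call:
{"fn": "move_arm", "kwargs": {
  "rows": [
    [0.01, 0, 0, 0, 0, 0],
    [0, 0, 0, 0, 0, 0]
  ]
}}

```text
clock: 5.32
tcp_pos: [0.6084, 0.1207, -0.0246]
orientation: [-1.674, 1.57, -3.071]
contact_force: [-0.5, 0.1, 0.2]
grip_width: 0.0001
```

Call:
{"fn": "move_arm", "kwargs": {
  "rows": [
    [0.01, 0, 0, 0, 0, 0],
    [0, 0, 0, 0, 0, 0]
  ]
}}

```text
clock: 5.48
tcp_pos: [0.6084, 0.1207, -0.0266]
orientation: [-1.583, 1.57, -2.98]
contact_force: [0.7, 0.1, -0.1]
grip_width: 0.0001
```

Call:
{"fn": "move_arm", "kwargs": {
  "rows": [
    [0.01, 0, 0, 0, 0, 0],
    [0, 0, 0, 0, 0, 0]
  ]
}}

```text
clock: 5.65
tcp_pos: [0.6088, 0.1207, -0.0273]
orientation: [0.974, 1.571, -0.422]
contact_force: [-2.1, 0.3, 6.4]
grip_width: -0.0002
```

```bash
cat >> h.py <<'E'
OFF=.0268
def lt(i,s,tipz,n): return lw(i,s,tipz-OFF,n)
def fold2(i,th0,r0=.022,r1=.028,n=10,th1=0.,half=.011):
    w=[]
    for k in range(1,n+1):
        f=k/n; th=th0+(th1-th0)*f; r=r0+(r1-r0)*f
        w.append(lt(i,r*np.cos(th)-.004*np.sin(th)-half,.046+r*np.sin(th)+.004*np.cos(th),1))
    return w
def where(i):
    st=get_state(); p,r,t=well(i,0); d=st["tcp_pos"][:2]-p; R=Rt()
    print(round(st["clock"],2),"lid",i,"s %.1f rad %.1f tip z %.1f"%(d@t*1e3,d@r*1e3,(st["tcp_pos"][2]+OFF)*1e3),"yaw err",round(np.arctan2(R[1,1],R[0,1])-np.arctan2(r[1],r[0]),3),"F t,r,z",(st["contact_force"][:2]@t).round(2),(st["contact_force"][:2]@r).round(2),st["contact_force"][2].round(2))
E
python3 - <<'E'
from h import *
where(1)
plan([lt(1,-.048,.070,4),lt(1,-.018,.069,4)])
E
```

```text
5.65 lid 1 s -51.7 rad 0.1 tip z -0.5 yaw err -0.0 F t,r,z -0.69 -2.03 6.43
end [0.6144 0.0874 0.0423] 0.1745 8
[[-0.088,-0.0,0.005,-0.0,0,0],[-0.088,-0.0,0.005,-0.0,0,0],[-0.088,-0.0,0.004,-0.0,0,0],[-0.089,-0.001,0.005,-0.0,0,0],[0.001,0.0,0.037,-0.0,0,0],[0.001,0.0,0.038,-0.0,0,0],[0.002,0.0,0.037,-0.0,0,0],[0.001,0.0,0.038,-0.0,0,0]]
```

Call:
{"fn": "move_arm", "kwargs": {
  "rows": [
    [-0.09, 0, 0, 0, 0, 0],
    [-0.09, 0, 0, 0, 0, 0],
    [-0.09, 0, 0.008, 0, 0, 0],
    [-0.09, 0, 0.01, 0, 0, 0],
    [0.001, 0, 0.038, 0, 0, 0],
    [0.001, 0, 0.038, 0, 0, 0],
    [0.001, 0, 0.038, 0, 0, 0],
    [0.001, 0, 0.036, 0, 0, 0],
    [0, 0, 0, 0, 0, 0],
    [0, 0, 0, 0, 0, 0]
  ]
}}

```text
clock: 6.48
tcp_pos: [0.6135, 0.0869, 0.0416]
orientation: [-1.794, 1.568, 3.092]
contact_force: [-0.0, 0.1, -0.6]
grip_width: -0.0002
```

```bash
python3 snap.py m4; python3 - <<'E'
from h import *
where(1)
plan(fold2(1,1.40,n=10))
E
```

```text
6.58 lid 1 s -18.2 rad -0.6 tip z 68.9 yaw err -0.0 F t,r,z 0.19 -1.0 0.01
end [0.6206 0.053  0.0231] 0.1746 10
[[0.001,0.003,0.051,-0.0001,0,0],[0.0,-0.0,0.017,-0.0,0,0],[0.004,-0.0,0.018,-0.0,0,0],[0.005,-0.0,0.016,-0.0,0,0],[0.009,-0.0,0.017,-0.0,0,0],[0.011,-0.0,0.015,-0.0,0,0],[0.013,-0.0,0.013,-0.0,0,0],[0.015,-0.0,0.012,-0.0,0,0],[0.018,-0.0,0.01,-0.0,0,0],[0.019,-0.0,0.007,-0.0,0,0]]
```

View pics/m4.png

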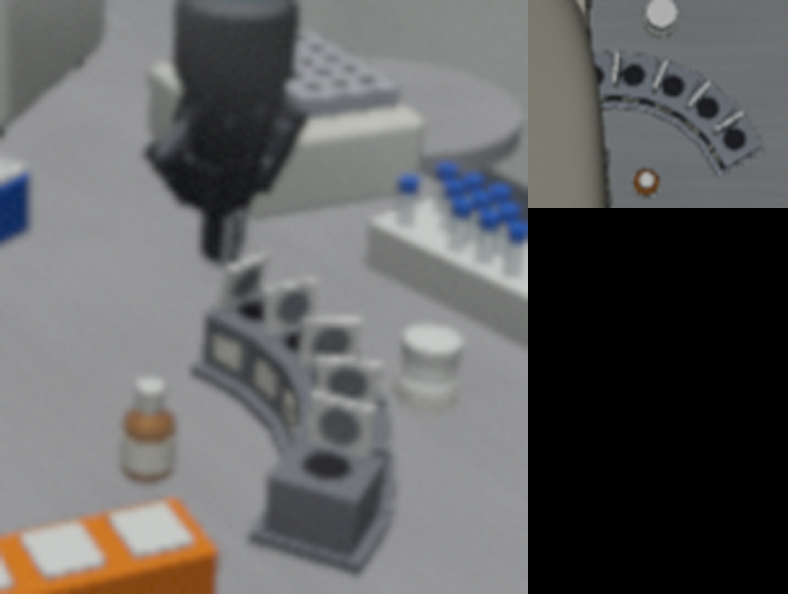

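Call:
{"fn": "move_arm", "kwargs": {
  "rows": [
    [0.001, 0.002, 0.025, 0, 0, 0],
    [0.001, 0, 0.025, 0, 0, 0],
    [0, 0, 0.017, 0, 0, 0],
    [0.004, 0, 0.018, 0, 0, 0],
    [0.005, 0, 0.016, 0, 0, 0]
  ]
}}

```text
clock: 7.0
tcp_pos: [0.6185, 0.0675, 0.0408]
orientation: [2.051, 1.57, 0.655]
contact_force: [0.5, 1.0, -0.8]
grip_width: 0.0
```

```bash
python3 - <<'E'
from h import *
where(1)
s=cv2.cvtColor(capture("side"),cv2.COLOR_RGB2BGR)[140:200,250:320]
cv2.imwrite("pics/m5.png",cv2.resize(s,None,fx=8,fy=8,interpolation=cv2.INTER_CUBIC))
E
```

```text
7.0 lid 1 s 2.4 rad 0.5 tip z 67.6 yaw err -0.0 F t,r,z -0.89 0.63 -0.78
```

View pics/m5.png

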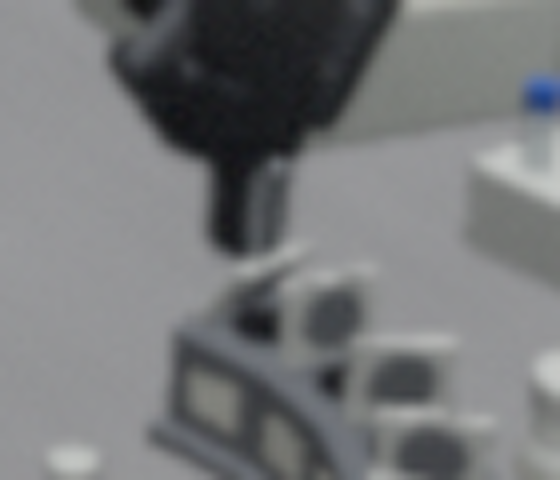

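Call:
{"fn": "move_arm", "kwargs": {
  "rows": [
    [0.009, 0, 0.016, 0, 0, 0],
    [0.011, 0, 0.015, 0, 0, 0],
    [0.013, 0, 0.013, 0, 0, 0],
    [0.015, 0, 0.011, 0, 0, 0],
    [0.016, 0, 0.009, 0, 0, 0],
    [0.015, 0, 0.005, 0, 0, 0],
    [0, 0, 0, 0, 0, 0]
  ]
}}

```text
clock: 7.63
tcp_pos: [0.6203, 0.0538, 0.024]
orientation: [-1.46, 1.57, -2.856]
contact_force: [0.6, -0.5, -0.3]
grip_width: -0.0002
```

```bash
python3 - <<'E'
from h import *
where(1)
E
```

```text
7.63 lid 1 s 16.1 rad -0.1 tip z 50.8 yaw err -0.0 F t,r,z 0.57 0.52 -0.25
```

Call:
{"fn": "move_arm", "kwargs": {
  "rows": [
    [0.004, 0, 0.003, 0, 0, 0],
    [0, 0, 0, 0, 0, 0]
  ]
}}

```text
clock: 7.8
tcp_pos: [0.6207, 0.0535, 0.0239]
orientation: [-1.354, 1.57, -2.75]
contact_force: [-0.4, -0.5, 0.4]
grip_width: 0.0
```

Call:
{"fn": "move_arm", "kwargs": {
  "rows": [
    [0.003, 0, 0, 0, 0, 0],
    [0, 0, 0, 0, 0, 0]
  ]
}}

```text
clock: 7.97
tcp_pos: [0.6209, 0.0536, 0.0236]
orientation: [0.478, 1.571, -0.918]
contact_force: [-0.2, -0.1, 0.1]
grip_width: 0.0
```

```bash
python3 - <<'E'
from h import *
where(1)
s=cv2.cvtColor(capture("side"),cv2.COLOR_RGB2BGR)[140:200,250:320]
cv2.imwrite("pics/m6.png",cv2.resize(s,None,fx=8,fy=8,interpolation=cv2.INTER_CUBIC))
E
```

```text
7.97 lid 1 s 16.5 rad 0.5 tip z 50.4 yaw err -0.0 F t,r,z 0.02 -0.19 0.1
```

View pics/m6.png

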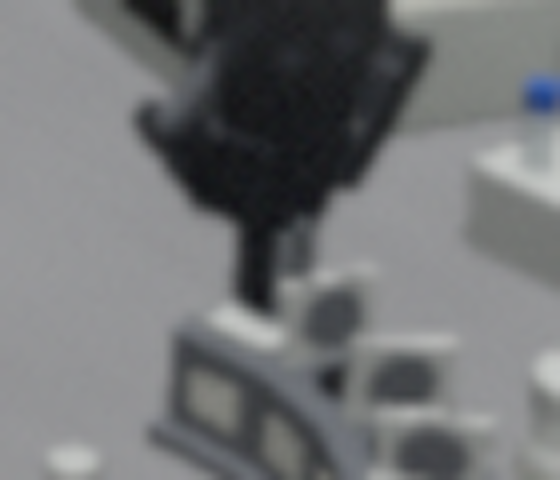

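Call:
{"fn": "move_arm", "kwargs": {
  "rows": [
    [0.004, 0, 0, 0, 0, 0],
    [0, 0, 0, 0, 0, 0]
  ]
}}

```text
clock: 8.18
tcp_pos: [0.621, 0.0536, 0.0228]
orientation: [0.887, 1.57, -0.509]
contact_force: [0.5, -0.4, 0.1]
grip_width: -0.0
```

```bash
python3 - <<'E'
from h import *
where(1)
E
```

```text
8.18 lid 1 s 16.5 rad 0.5 tip z 49.6 yaw err -0.0 F t,r,z 0.5 0.42 0.11
```

Call:
{"fn": "move_arm", "kwargs": {
  "rows": [
    [0.004, 0, 0, 0, 0, 0],
    [0, 0, 0, 0, 0, 0]
  ]
}}

```text
clock: 8.35
tcp_pos: [0.621, 0.0536, 0.0226]
orientation: [1.12, 1.57, -0.276]
contact_force: [-1.3, 0.5, 5.4]
grip_width: 0.0003
```

```bash
python3 - <<'E'
from h import *
where(1)
# next: raise, go to lid2 pre-contact
plan([lt(1,.016,.060,1),lt(1,.022,.071,1),lt(2,-.022,.071,3),lt(2,-.018,.071,1)])
E
```

```text
8.35 lid 1 s 16.5 rad 0.6 tip z 49.4 yaw err -0.0 F t,r,z -0.7 -1.22 5.41
end [0.6258 0.04   0.0442] -0.1255 6
[[-0.053,-0.003,-0.002,-0.0,0,0],[-0.055,0.0,0.03,-0.0,0,0],[0.0,0.007,0.008,0.0318,0,0],[0.0,0.008,0.008,0.0318,0,0],[0.0,0.008,0.006,0.0319,0,0],[0.0,-0.0,0.02,-0.0,0,0]]
```

Call:
{"fn": "move_arm", "kwargs": {
  "rows": [
    [-0.055, -0.003, 0, 0, 0, 0],
    [-0.058, 0, 0.02, 0, 0, 0],
    [0, 0.007, 0.01, 0.032, 0, 0],
    [0, 0.008, 0.01, 0.032, 0, 0],
    [0, 0.008, 0.008, 0.0315, 0, 0],
    [0, 0, 0, 0, 0, 0]
  ]
}}

```text
clock: 8.85
tcp_pos: [0.6272, 0.0438, 0.0459]
orientation: [1.593, 1.569, -0.105]
contact_force: [-0.1, -1.1, 0.8]
grip_width: -0.0
```

```bash
python3 - <<'E'
from h import *
where(2)
plan([lt(2,-.021,.070,2)]+fold2(2,1.62,n=12))
E
```

```text
8.85 lid 2 s -22.0 rad 0.9 tip z 72.7 yaw err -0.002 F t,r,z 1.08 -0.01 0.79
end [0.6215 0.0052 0.0231] -0.1254 14
[[0.007,-0.002,0.003,-0.0003,0,0],[0.007,-0.002,0.002,-0.0004,0,0],[0.006,-0.0,0.04,0.0,0,0],[-0.003,-0.0,0.016,0.0,0,0],[-0.0,-0.0,0.016,0.0,0,0],[0.001,-0.0,0.017,0.0,0,0],[0.005,-0.0,0.017,0.0,0,0],[0.006,-0.0,0.016,0.0,0,0],[0.009,-0.0,0.015,0.0,0,0],[0.012,-0.0,0.014,0.0,0,0],[0.013,-0.0,0.013,0.0,0,0],[0.015,-0.0,0.011,0.0,0,0],[0.017,-0.0,0.009,0.0,0,0],[0.019,-0.0,0.006,0.0,0,0]]
```

Call:
{"fn": "move_arm", "kwargs": {
  "rows": [
    [0.009, -0.002, 0.003, 0, 0, 0],
    [0.009, -0.002, 0.02, 0, 0, 0],
    [0.001, 0, 0.022, 0, 0, 0],
    [0, 0, 0.016, 0, 0, 0],
    [0, 0, 0.016, 0, 0, 0],
    [0.001, 0, 0.017, 0, 0, 0],
    [0.004, 0, 0.017, 0, 0, 0]
  ]
}}

```text
clock: 9.43
tcp_pos: [0.6223, 0.0221, 0.0397]
orientation: [3.074, 1.571, 1.378]
contact_force: [-0.4, 0.0, -0.5]
grip_width: 0.0001
```

Call:
{"fn": "move_arm", "kwargs": {
  "rows": [
    [0.006, 0, 0.016, 0, 0, 0],
    [0.009, 0, 0.015, 0, 0, 0],
    [0.011, 0, 0.014, 0, 0, 0],
    [0.013, 0, 0.013, 0, 0, 0],
    [0.014, 0, 0.011, 0, 0, 0],
    [0.015, 0, 0.009, 0, 0, 0],
    [0.015, 0, 0.006, 0, 0, 0],
    [0, 0, 0, 0, 0, 0]
  ]
}}

```text
clock: 10.1
tcp_pos: [0.6204, 0.0054, 0.0229]
orientation: [0.301, 1.571, -1.396]
contact_force: [-1.1, -0.1, -0.1]
grip_width: 0.0
```

```bash
python3 - <<'E'
from h import *
where(2)
E
```

```text
10.1 lid 2 s 16.9 rad -1.1 tip z 49.7 yaw err -0.0 F t,r,z 0.28 -1.07 -0.14
```

Call:
{"fn": "move_arm", "kwargs": {
  "rows": [
    [0.003, 0, 0, 0, 0, 0],
    [0, 0, 0, 0, 0, 0]
  ]
}}

```text
clock: 10.27
tcp_pos: [0.6204, 0.0055, 0.0227]
orientation: [0.223, 1.57, -1.473]
contact_force: [-1.6, -0.6, 1.2]
grip_width: -0.0002
```

```bash
python3 - <<'E'
from h import *
where(2)
s=cv2.cvtColor(capture("side"),cv2.COLOR_RGB2BGR)[140:200,250:320]
cv2.imwrite("pics/m7.png",cv2.resize(s,None,fx=8,fy=8,interpolation=cv2.INTER_CUBIC))
E
```

```text
10.27 lid 2 s 16.8 rad -1.1 tip z 49.5 yaw err -0.0 F t,r,z 0.8 -1.53 1.19
```

View pics/m7.png

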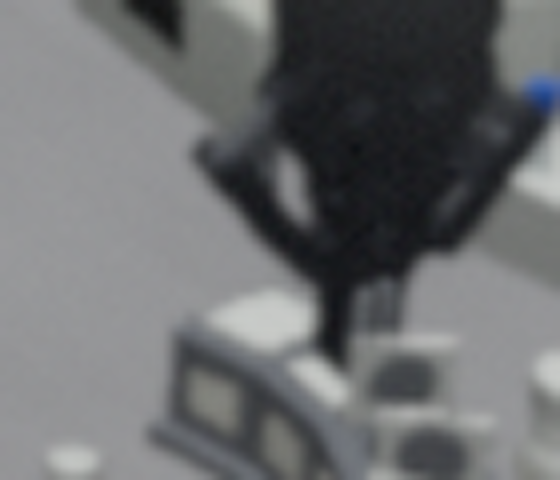

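```bash
python3 - <<'E'
from h import *
plan([lt(2,.0168,.0491,1),lt(2,.017,.060,1),lt(2,.021,.071,1),lt(3,-.022,.071,3)]+fold2(3,1.55,n=12))
E
```

```text
end [ 0.6082 -0.0407  0.0233] -0.4255 18
[[0.002,0.005,-0.0,-0.0,0,0],[-0.055,0.0,0.001,-0.0,0,0],[-0.055,0.0,0.02,-0.0,0,0],[0.0,0.007,0.01,0.0318,0,0],[0.0,0.008,0.009,0.0318,0,0],[0.0,0.009,0.008,0.0319,0,0],[0.011,-0.0,0.052,-0.0,0,0],[-0.002,-0.0,0.016,-0.0,0,0],[0.001,-0.0,0.016,-0.0,0,0],[0.002,-0.0,0.016,-0.0,0,0],[0.005,-0.0,0.015,-0.0,0,0],[0.007,-0.0,0.016,-0.0,0,0],[0.009,-0.0,0.014,-0.0,0,0],[0.011,-0.0,0.014,-0.0,0,0],[0.013,-0.0,0.012,-0.0,0,0],[0.015,-0.0,0.01,-0.0,0,0],[0.016,-0.0,0.008,-0.0,0,0],[0.017,-0.0,0.006,-0.0,0,0]]
```

Call:
{"fn": "move_arm", "kwargs": {
  "rows": [
    [0.002, 0, 0, 0, 0, 0],
    [-0.055, 0.003, 0, 0, 0, 0],
    [-0.055, 0.002, 0.02, 0, 0, 0],
    [0, 0.007, 0.01, 0.032, 0, 0],
    [0, 0.008, 0.009, 0.032, 0, 0],
    [0, 0.009, 0.008, 0.0315, 0, 0],
    [0, 0, 0, 0, 0, 0]
  ]
}}

```text
clock: 10.9
tcp_pos: [0.6253, -0.0052, 0.0454]
orientation: [1.872, 1.569, -0.126]
contact_force: [-0.5, -0.1, 0.2]
grip_width: 0.0003
```

```bash
python3 - <<'E'
from h import *
where(3)
plan([lt(3,-.021,.070,1)]+fold2(3,1.55,n=12))
E
```

```text
10.9 lid 3 s -22.4 rad 1.0 tip z 72.2 yaw err -0.002 F t,r,z 0.32 -0.4 0.21
end [ 0.6082 -0.0407  0.0232] -0.4253 13
[[0.011,-0.005,0.007,-0.0007,0,0],[0.006,-0.0,0.047,0.0,0,0],[-0.002,-0.0,0.016,0.0,0,0],[0.0,-0.0,0.016,0.0,0,0],[0.003,-0.0,0.015,0.0,0,0],[0.004,-0.0,0.016,0.0,0,0],[0.007,-0.0,0.016,0.0,0,0],[0.009,-0.0,0.014,0.0,0,0],[0.011,-0.0,0.013,0.0,0,0],[0.013,-0.0,0.012,0.0,0,0],[0.015,-0.0,0.011,0.0,0,0],[0.016,-0.0,0.008,0.0,0,0],[0.018,-0.0,0.006,0.0,0,0]]
```

Call:
{"fn": "move_arm", "kwargs": {
  "rows": [
    [0.01, -0.004, 0.007, 0, 0, 0],
    [0.006, 0, 0.024, 0, 0, 0],
    [0, 0, 0.023, 0, 0, 0],
    [-0.002, 0, 0.016, 0, 0, 0],
    [0, 0, 0.016, 0, 0, 0],
    [0.003, 0, 0.015, 0, 0, 0],
    [0.004, 0, 0.016, 0, 0, 0],
    [0.007, 0, 0.016, 0, 0, 0]
  ]
}}

```text
clock: 11.57
tcp_pos: [0.6125, -0.0289, 0.0386]
orientation: [2.211, 1.571, 0.215]
contact_force: [0.5, 1.2, -0.1]
grip_width: -0.0001
```

Call:
{"fn": "move_arm", "kwargs": {
  "rows": [
    [0.009, 0, 0.014, 0, 0, 0],
    [0.011, 0, 0.013, 0, 0, 0],
    [0.013, 0, 0.012, 0, 0, 0],
    [0.015, 0, 0.011, 0, 0, 0],
    [0.015, 0, 0.008, 0, 0, 0],
    [0.014, 0, 0.006, 0, 0, 0],
    [0, 0, 0, 0, 0, 0]
  ]
}}

```text
clock: 12.15
tcp_pos: [0.6072, -0.0406, 0.0229]
orientation: [-0.218, 1.571, -2.215]
contact_force: [0.7, -0.4, -0.3]
grip_width: -0.0001
```

```bash
python3 - <<'E'
from h import *
where(3)
E
```

```text
12.15 lid 3 s 17.2 rad -0.9 tip z 49.7 yaw err -0.0 F t,r,z 0.08 0.84 -0.29
```

Call:
{"fn": "move_arm", "kwargs": {
  "rows": [
    [0.003, 0, 0, 0, 0, 0],
    [0, 0, 0, 0, 0, 0]
  ]
}}

```text
clock: 12.32
tcp_pos: [0.6073, -0.0405, 0.0227]
orientation: [0.286, 1.57, -1.711]
contact_force: [-0.7, -0.1, 2.4]
grip_width: 0.0001
```

Call:
{"fn": "move_arm", "kwargs": {
  "rows": [
    [0.002, 0, 0, 0, 0, 0],
    [0, 0, 0, 0, 0, 0]
  ]
}}

```text
clock: 12.48
tcp_pos: [0.6073, -0.0405, 0.0226]
orientation: [0.367, 1.57, -1.63]
contact_force: [-2.3, -0.4, 4.7]
grip_width: -0.0002
```

```bash
python3 - <<'E'
from h import *
where(3)
s=cv2.cvtColor(capture("side"),cv2.COLOR_RGB2BGR)[160:235,260:330]
cv2.imwrite("pics/m8.png",cv2.resize(s,None,fx=8,fy=8,interpolation=cv2.INTER_CUBIC))
plan([lt(3,.017,.060,1),lt(3,.021,.071,1),lt(4,-.022,.072,3)]+fold2(4,1.5,n=12))
E
```

```text
12.48 lid 3 s 17.1 rad -0.9 tip z 49.4 yaw err -0.0 F t,r,z 1.31 -1.91 4.69
end [ 0.5819 -0.0808  0.0232] -0.7252 17
[[-0.053,0.004,-0.001,-0.0001,0,0],[-0.055,0.0,0.02,0.0,0,0],[-0.002,0.007,0.01,0.0318,0,0],[-0.001,0.008,0.009,0.0319,0,0],[-0.002,0.009,0.009,0.0318,0,0],[0.016,-0.0,0.057,0.0,0,0],[-0.001,-0.0,0.015,0.0,0,0],[0.001,-0.0,0.016,0.0,0,0],[0.002,-0.0,0.015,0.0,0,0],[0.005,-0.0,0.015,0.0,0,0],[0.007,-0.0,0.015,0.0,0,0],[0.009,-0.0,0.014,0.0,0,0],[0.011,-0.0,0.012,0.0,0,0],[0.013,-0.0,0.012,0.0,0,0],[0.014,-0.0,0.01,0.0,0,0],[0.016,-0.0,0.008,0.0,0,0],[0.017,-0.0,0.006,0.0,0,0]]
```

View pics/m8.png

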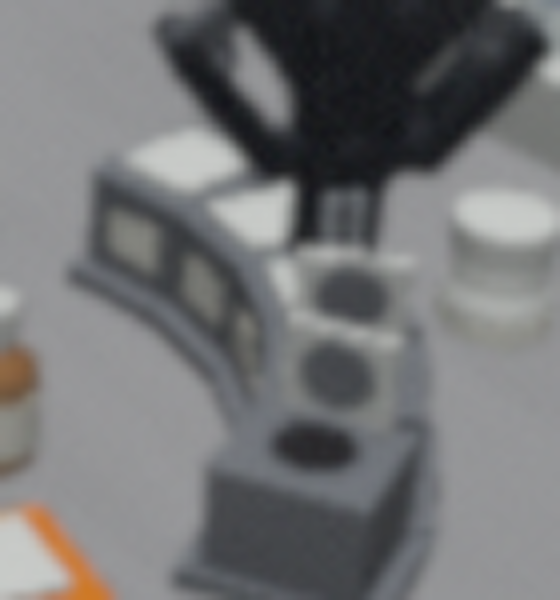

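Lids 1 to 3 lie flat and show white in the crop at (190,160), (255,215) and (285,280). The holder hasn't moved, so I'll go on to lid 4.

Call:
{"fn": "move_arm", "kwargs": {
  "rows": [
    [-0.055, 0.003, 0, 0, 0, 0],
    [-0.055, 0.001, 0.02, 0, 0, 0],
    [-0.001, 0.007, 0.01, 0.032, 0, 0],
    [-0.001, 0.008, 0.009, 0.032, 0, 0],
    [-0.001, 0.009, 0.009, 0.0315, 0, 0],
    [0, 0, 0, 0, 0, 0]
  ]
}}

```text
clock: 13.03
tcp_pos: [0.6085, -0.0521, 0.0459]
orientation: [2.088, 1.569, -0.211]
contact_force: [1.0, -0.2, 0.4]
grip_width: -0.0004
```

```bash
python3 - <<'E'
from h import *
where(4)
plan([lt(4,-.021,.070,1)]+fold2(4,1.5,n=12))
E
```

```text
13.03 lid 4 s -22.1 rad 1.0 tip z 72.7 yaw err -0.002 F t,r,z -0.54 0.83 0.39
end [ 0.5819 -0.0806  0.0233] -0.7254 13
[[0.013,-0.005,0.005,-0.0007,0,0],[0.006,0.0,0.053,0.0,0,0],[-0.001,0.0,0.015,0.0,0,0],[0.001,0.0,0.015,0.0,0,0],[0.003,0.0,0.015,0.0,0,0],[0.005,0.0,0.016,0.0,0,0],[0.007,0.0,0.014,0.0,0,0],[0.009,0.0,0.014,0.0,0,0],[0.011,0.0,0.013,0.0,0,0],[0.012,0.0,0.011,0.0,0,0],[0.015,0.0,0.01,0.0,0,0],[0.015,0.0,0.008,0.0,0,0],[0.017,0.0,0.006,0.0,0,0]]
```

Call:
{"fn": "move_arm", "kwargs": {
  "rows": [
    [0.012, -0.004, 0.005, 0, 0, 0],
    [0.006, 0, 0.027, 0, 0, 0],
    [0, 0, 0.026, 0, 0, 0],
    [-0.001, 0, 0.015, 0, 0, 0],
    [0.001, 0, 0.015, 0, 0, 0],
    [0.003, 0, 0.015, 0, 0, 0],
    [0.005, 0, 0.016, 0, 0, 0],
    [0.007, 0, 0.014, 0, 0, 0]
  ]
}}

```text
clock: 13.7
tcp_pos: [0.5893, -0.0712, 0.0381]
orientation: [2.294, 1.57, -0.003]
contact_force: [0.5, 0.7, -0.5]
grip_width: -0.0001
```

Call:
{"fn": "move_arm", "kwargs": {
  "rows": [
    [0.009, 0, 0.014, 0, 0, 0],
    [0.011, 0, 0.013, 0, 0, 0],
    [0.012, 0, 0.011, 0, 0, 0],
    [0.015, 0, 0.01, 0, 0, 0],
    [0.015, 0, 0.008, 0, 0, 0],
    [0.013, 0, 0.006, 0, 0, 0],
    [0, 0, 0, 0, 0, 0]
  ]
}}

```text
clock: 14.28
tcp_pos: [0.581, -0.0804, 0.0228]
orientation: [-0.526, 1.57, -2.823]
contact_force: [-0.0, 0.1, -0.5]
grip_width: -0.0002
```

```bash
python3 - <<'E'
from h import *
where(4)
E
```

```text
14.28 lid 4 s 17.3 rad -0.9 tip z 49.6 yaw err -0.0 F t,r,z -0.06 -0.08 -0.55
```

Call:
{"fn": "move_arm", "kwargs": {
  "rows": [
    [0.003, 0, 0, 0, 0, 0],
    [0, 0, 0, 0, 0, 0]
  ]
}}

```text
clock: 14.45
tcp_pos: [0.5811, -0.0804, 0.0226]
orientation: [0.089, 1.57, -2.207]
contact_force: [-0.7, -0.1, 2.7]
grip_width: 0.0002
```

Call:
{"fn": "move_arm", "kwargs": {
  "rows": [
    [0.002, 0, 0, 0, 0, 0],
    [0, 0, 0, 0, 0, 0]
  ]
}}

```text
clock: 14.62
tcp_pos: [0.5811, -0.0804, 0.0226]
orientation: [0.259, 1.57, -2.037]
contact_force: [-1.8, -0.6, 5.3]
grip_width: 0.0004
```

```bash
python3 - <<'E'
from h import *
where(4)
plan([lt(4,.017,.060,1),lt(4,.021,.071,1),lt(5,-.022,.072,3)])
E
```

```text
14.62 lid 4 s 17.3 rad -0.8 tip z 49.4 yaw err -0.0 F t,r,z 1.69 -0.96 5.34
end [ 0.5783 -0.0908  0.0452] -1.0252 5
[[-0.053,0.004,-0.001,-0.0001,0,0],[-0.055,0.0,0.02,0.0,0,0],[-0.002,0.007,0.01,0.0318,0,0],[-0.001,0.008,0.009,0.0319,0,0],[-0.002,0.008,0.008,0.0318,0,0]]
```

Call:
{"fn": "move_arm", "kwargs": {
  "rows": [
    [-0.055, 0.003, 0, 0, 0, 0],
    [-0.055, 0.001, 0.02, 0, 0, 0],
    [-0.001, 0.007, 0.01, 0.032, 0, 0],
    [-0.001, 0.008, 0.009, 0.032, 0, 0],
    [-0.001, 0.008, 0.008, 0.0315, 0, 0],
    [0, 0, 0, 0, 0, 0]
  ]
}}

```text
clock: 15.12
tcp_pos: [0.5789, -0.0914, 0.0459]
orientation: [2.245, 1.569, -0.354]
contact_force: [0.2, -0.5, 0.7]
grip_width: -0.0001
```

```bash
python3 - <<'E'
from h import *
where(5)
plan([lt(5,-.021,.070,1)]+fold2(5,1.58,n=12))
E
```

```text
15.12 lid 5 s -22.3 rad 0.8 tip z 72.7 yaw err -0.002 F t,r,z 0.11 0.47 0.71
end [ 0.545  -0.111   0.0231] -1.0254 13
[[0.014,-0.004,0.006,-0.0007,0,0],[0.006,0.0,0.044,-0.0,0,0],[-0.003,0.0,0.016,-0.0,0,0],[0.0,0.0,0.016,-0.0,0,0],[0.002,0.0,0.016,-0.0,0,0],[0.005,0.0,0.016,-0.0,0,0],[0.007,0.0,0.016,-0.0,0,0],[0.009,0.0,0.015,-0.0,0,0],[0.011,0.0,0.014,-0.0,0,0],[0.013,0.0,0.012,-0.0,0,0],[0.015,0.0,0.011,-0.0,0,0],[0.017,0.0,0.008,-0.0,0,0],[0.018,0.0,0.006,-0.0,0,0]]
```

Call:
{"fn": "move_arm", "kwargs": {
  "rows": [
    [0.012, -0.003, 0.006, 0, 0, 0],
    [0.005, 0, 0.022, 0, 0, 0],
    [0, 0, 0.022, 0, 0, 0],
    [-0.002, 0, 0.016, 0, 0, 0],
    [0, 0, 0.016, 0, 0, 0],
    [0.002, 0, 0.016, 0, 0, 0],
    [0.005, 0, 0.016, 0, 0, 0],
    [0.007, 0, 0.016, 0, 0, 0]
  ]
}}

```text
clock: 15.78
tcp_pos: [0.5556, -0.1039, 0.0389]
orientation: [2.642, 1.571, 0.046]
contact_force: [1.5, 0.3, -0.7]
grip_width: 0.0001
```

Call:
{"fn": "move_arm", "kwargs": {
  "rows": [
    [0.009, 0, 0.015, 0, 0, 0],
    [0.011, 0, 0.014, 0, 0, 0],
    [0.013, 0, 0.012, 0, 0, 0],
    [0.015, 0, 0.01, 0, 0, 0],
    [0.015, 0, 0.008, 0, 0, 0],
    [0.014, 0, 0.006, 0, 0, 0],
    [0, 0, 0, 0, 0, 0]
  ]
}}

```text
clock: 16.37
tcp_pos: [0.5441, -0.1106, 0.0229]
orientation: [-0.473, 1.57, -3.07]
contact_force: [-0.2, 0.2, -0.4]
grip_width: -0.0001
```

```bash
python3 - <<'E'
from h import *
where(5)
E
```

```text
16.37 lid 5 s 17.4 rad -0.9 tip z 49.7 yaw err -0.0 F t,r,z 0.05 -0.22 -0.38
```

Call:
{"fn": "move_arm", "kwargs": {
  "rows": [
    [0.003, 0, 0, 0, 0, 0],
    [0, 0, 0, 0, 0, 0]
  ]
}}

```text
clock: 16.53
tcp_pos: [0.5445, -0.1105, 0.0228]
orientation: [-0.495, 1.57, -3.091]
contact_force: [0.0, 0.3, -0.3]
grip_width: 0.0
```

Call:
{"fn": "move_arm", "kwargs": {
  "rows": [
    [0.002, 0, 0, 0, 0, 0],
    [0, 0, 0, 0, 0, 0]
  ]
}}

```text
clock: 16.7
tcp_pos: [0.5446, -0.1104, 0.0227]
orientation: [0.028, 1.571, -2.568]
contact_force: [-1.2, -0.8, 1.5]
grip_width: 0.0
```

Call:
{"fn": "move_arm", "kwargs": {
  "rows": [
    [0.002, 0, 0, 0, 0, 0],
    [0, 0, 0, 0, 0, 0],
    [-0.05, 0, 0, 0, 0, 0],
    [-0.15, 0, 0, 0, 0, 0],
    [-0.2, 0, 0, 0, 0, 0],
    [-0.2, 0, 0, 0, 0, 0],
    [-0.2, 0, 0, 0, 0, 0]
  ]
}}

```text
clock: 17.28
tcp_pos: [0.5442, -0.1102, 0.1841]
orientation: [-1.213, 1.571, 2.474]
contact_force: [1.2, -0.5, 0.3]
grip_width: -0.0001
```

```bash
python3 - <<'E'
from h import *
where(5); print(get_state()["tcp_pos"],get_state()["joint_pos"])
plan([(.35,.35,.19,-1.025,15)])
E
```

```text
17.28 lid 5 s 17.2 rad -1.1 tip z 210.9 yaw err -0.0 F t,r,z -0.73 1.07 0.31
[ 0.54420921 -0.11024642  0.18405757] [-3.16348821e-01  1.65145502e-01 -2.08761598e-01  1.19712063e+00
  8.48069716e-05  2.27991698e+00]
end [0.3499 0.3499 0.1901] -1.0252 15
[[-0.002,-0.165,-0.024,-0.0,0,0],[-0.002,-0.165,-0.024,-0.0,0,0],[-0.002,-0.165,-0.024,-0.0,0,0],[-0.002,-0.165,-0.024,-0.0,0,0],[-0.002,-0.165,-0.024,-0.0,0,0],[-0.002,-0.165,-0.024,-0.0,0,0],[-0.002,-0.165,-0.024,-0.0,0,0],[-0.002,-0.165,-0.024,-0.0,0,0],[-0.002,-0.164,-0.024,-0.0,0,0],[-0.002,-0.165,-0.025,-0.0,0,0],[-0.002,-0.164,-0.024,-0.0,0,0],[-0.002,-0.165,-0.025,-0.0,0,0],[-0.002,-0.164,-0.024,-0.0,0,0],[-0.002,-0.165,-0.025,-0.0001,0,0],[-0.002,-0.164,-0.024,-0.0,0,0]]
```

```bash
python3 - <<'E'
from h import *
plan([(.36,.32,.19,0.1,15)])
E
```

```text
end [0.3601 0.3199 0.1901] 0.0998 15
[[-0.002,-0.154,-0.022,-0.0239,0,0],[-0.002,-0.152,-0.033,-0.0239,0,0],[-0.002,-0.15,-0.045,-0.0239,0,0],[-0.002,-0.146,-0.056,-0.0239,0,0],[-0.002,-0.141,-0.067,-0.0239,0,0],[-0.002,-0.136,-0.077,-0.0239,0,0],[-0.002,-0.129,-0.087,-0.0239,0,0],[-0.002,-0.123,-0.096,-0.0239,0,0],[-0.002,-0.115,-0.105,-0.0239,0,0],[-0.002,-0.107,-0.114,-0.0239,0,0],[-0.002,-0.098,-0.121,-0.0238,0,0],[-0.002,-0.089,-0.128,-0.0239,0,0],[-0.002,-0.079,-0.135,-0.0238,0,0],[-0.002,-0.068,-0.14,-0.0239,0,0],[-0.002,-0.057,-0.145,-0.0238,0,0]]
```

Call:
{"fn": "move_arm", "kwargs": {
  "rows": [
    [-0.002, -0.154, -0.022, -0.024, 0, 0],
    [-0.002, -0.152, -0.033, -0.024, 0, 0],
    [-0.002, -0.15, -0.045, -0.024, 0, 0],
    [-0.002, -0.146, -0.056, -0.024, 0, 0],
    [-0.002, -0.141, -0.067, -0.024, 0, 0],
    [-0.002, -0.136, -0.077, -0.024, 0, 0],
    [-0.002, -0.129, -0.087, -0.024, 0, 0],
    [-0.002, -0.123, -0.096, -0.024, 0, 0],
    [-0.002, -0.115, -0.105, -0.024, 0, 0],
    [-0.002, -0.107, -0.114, -0.024, 0, 0],
    [-0.002, -0.098, -0.121, -0.024, 0, 0],
    [-0.002, -0.089, -0.128, -0.024, 0, 0],
    [-0.002, -0.079, -0.135, -0.024, 0, 0],
    [-0.002, -0.068, -0.14, -0.024, 0, 0],
    [-0.002, -0.057, -0.145, -0.024, 0, 0],
    [0, 0, 0, 0, 0, 0],
    [0, 0, 0, 0, 0, 0]
  ]
}}

```text
clock: 18.7
tcp_pos: [0.359, 0.3204, 0.1885]
orientation: [1.717, 1.57, 0.254]
contact_force: [-0.0, -0.3, -0.2]
grip_width: 0.0
```

```bash
python3 - <<'E'
from h import *
s=cv2.cvtColor(capture("side"),cv2.COLOR_RGB2BGR); t=cv2.cvtColor(capture("top"),cv2.COLOR_RGB2BGR)
cv2.imwrite("pics/topF.png",t); cv2.imwrite("pics/sideF.png",s)
o=np.zeros((600,800,3),np.uint8)
a=cv2.resize(t[130:205,230:330],None,fx=4,fy=4,interpolation=cv2.INTER_CUBIC); b=cv2.resize(s[160:245,245:345],None,fx=4,fy=4,interpolation=cv2.INTER_CUBIC)
c=cv2.resize(t,(380,240)); d=cv2.resize(s,(380,240))
o[:300,:400]=a; o[:340,400:]=b; o[350:590,:380]=c; o[350:590,400:780]=d
cv2.imwrite("pics/fin.png",o); print(get_state()["clock"],get_state()["tcp_pos"])
t0=cv2.imread("pics/top0.png"); s0=cv2.imread("pics/side0.png")
for n,(x0,x1,y0,y1) in dict(holder=(230,330,170,205),jar=(268,288,120,140),bottle=(262,280,185,203),straight=(350,415,172,208),beaker=(345,385,115,152),tip=(120,178,158,202)).items():
    (dx,dy),r=cv2.phaseCorrelate(np.float32(cv2.cvtColor(t0[y0:y1,x0:x1],6)),np.float32(cv2.cvtColor(t[y0:y1,x0:x1],6))); print("top",n,round(dx,2),round(dy,2),round(r,2))
E
```

```text
18.8 [0.35962181 0.31895386 0.18830347]
top holder -18.1 29.49 -0.01
top jar 0.07 0.14 0.93
top bottle 0.11 0.11 1.03
top straight 0.07 0.07 0.97
top beaker -0.01 -0.02 0.91
top tip -0.07 0.52 0.97
```

View pics/fin.png

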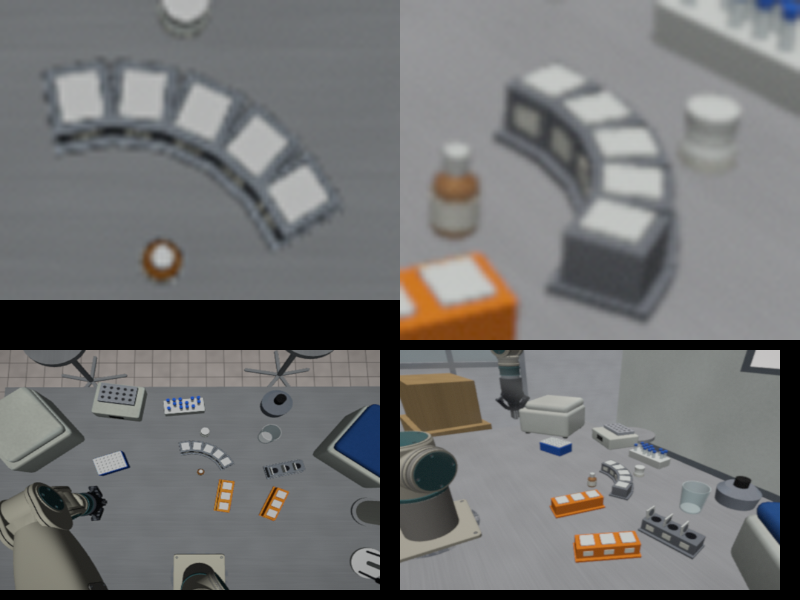

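```bash
python3 - <<'E'
from h import *
t=cv2.imread("pics/topF.png"); s=cv2.imread("pics/sideF.png")
for n,im,(x0,x1,y0,y1) in (("top",t,(230,330,140,195)),("side",s,(260,330,170,235))):
    g=cv2.cvtColor(im,6)[y0:y1,x0:x1]; g=cv2.resize(g,None,fx=8,fy=8,interpolation=cv2.INTER_CUBIC)
    k,l,st,ce=cv2.connectedComponentsWithStats((g>165).astype(np.uint8))
    P=[(ce[i]+.5)/8-.5+[x0,y0] for i in range(1,k) if st[i,4]>2000]
    for i in range(1,6):
        q=proj(n,[*well(i,.016)[0],.05]); d=min(P,key=lambda p:np.linalg.norm(p-q)); print(n,i,(d-q).round(2))
E
```

```text
top 1 [0.16 0.16]
top 2 [0.12 0.16]
top 3 [0.07 0.22]
top 4 [0.06 0.27]
top 5 [0.02 0.27]
side 1 [0.07 0.45]
side 2 [0.2  0.56]
side 3 [0.23 0.63]
side 4 [0.05 0.73]
side 5 [-0.03  0.73]
```

```bash
python3 -c "
from workcell import *
print(sign_off(), get_state()['clock'])"
```

```text
the job is handed in; nothing more can be done
the job is handed in; nothing more can be done
```

All five lids of the curved holder are folded flat shut, done in order from lid 1 at the +y end to lid 5. The job was handed in at about 18.8 s with the hand well clear.

**How it was done:** I pushed each lid over from behind its hinge with the closed fingertips, then pressed it lightly until the fingertips touched. The highest force read on a lid was about 5.4 N, and side-push readings stayed under about 2 N.

**Final checks:**
- **Lids:** in both views the shut lids sit within 0.8 px (about 2 mm) of where the first holder measurement puts them, so the holder did not visibly move.
- **Bystanders:** the straight holder (lids still open), jar, bottle and beaker show no shift from the first picture. The tip box read a 0.5 px shift, which I take as noise because the arm never came near it.

**What disagreed:**
- **Fingertip height:** the real fingertips end about 27 mm short of the reported tool point. I saw this in the side view and confirmed it with a light touch on the bench beside the holder (about 6 N), then corrected for it.
- **Failed check:** an image-shift check on the holder itself gave no usable result, because its lids had changed. I used the lid positions above instead.

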